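# Make up two glass-blowing kits

## Task

Make up the two kits for the next pieces. In the oblong wooden tray, stand the thick glass bar end upright in the small compartment and lay the black graphite shaper flat in the large one; the shaper is clamped on its holder, so swing the sprung hold-down finger well up, about 70 degrees, before you take it out. In the round steel pan, stand the thin glass bar end upright on one side of the divider and lay the square glass rod flat on the other side; set the glass down, never drop it.

Things in the scene. Friction and masses are not known exactly. Their poses are not given: they have to be found in the camera images.
- thick_mid (a point): thick glass bar end: amber solid cylinder, diameter 40, height 56, about 170 g, standing loose on the bench; the point is its centre, 28 above its foot; z is its axis
- thin_mid (a point): thin glass bar end: amber solid cylinder, diameter 24, height 46, about 50 g, standing loose on the bench; the point is its centre, 23 above its foot; z is its axis
- rod_mid (a point): square glass rod: amber bar 90 long (its x) by 20 by 20, about 90 g, lying loose on the bench; the point is its centre
- shaper_mid (a point): graphite shaper: loose black plate 70 long (x), 40 wide (y), 12 thick, about 60 g; open notch 20 wide, 25 deep in its +x end. The point is its centre, half-way up. It lies on the holder's 22 wide rib, its long sides overhanging the rib by 9, underside 35 above the bench, 27 above the base plate; the hold-down finger's pad is over the last 14 of its -x end
- tray: oblong wooden tray, fixed, 120 (x) by 180 (y); floor 4, rims and divider 10 above the bench. Origin: centre of its underside. The divider runs along x at y -21. Small compartment: 110 (x) by 62 (y) inside, centred at x 0, y -54. Large compartment: 110 (x) by 104 (y) inside, centred at x 0, y 33
- pan: round steel pan, fixed, outer diameter 160, inside 152; floor 3, rim and divider 10 above the bench. Origin: centre of its underside. The divider, 3 thick, runs along the pan's x axis through the centre, leaving equal half-moons at +y and -y; each thing fits with its centre about 40 from the divider, the rod parallel to it
- holder: shaper holder, fixed: aluminium base 170 (x) by 70 (y) by 8; a rib 60 by 22, x -5 to 55, top 35 above the bench, carries the shaper (centre near x 25, y 0); two steel cheeks 66 high at x -70, between which the hold-down finger is hinged, hinge axis parallel to y at x -70, 55 above the bench. Origin: centre of its underside
- finger (a joint): angle (rad) of the hold-down finger, a steel arm 14 wide: 0 is down on the shaper, growing as its free end swings up and back over the hinge, 1.7 at most. A light spring presses it down, but the stiff hinge keeps it at whatever angle it is left; lifting it at the cross-bar takes about 4 N
- finger_bar (a point): centre of the round cross-bar (diameter 10, 36 long, parallel to the hinge axis) on a post 8 by 10 at the finger's free end, the handle to lift it by; when down it lies 65 from the hinge axis along the holder's +x and 25 above it, 80 above the bench, 22 above the arm. It travels on an arc about the hinge axis
Mind the look-alikes: they are no part of the job. What is shaped like the holder but orange is not meant.

How it is judged:
By the outcome, as a careful person would: the job done as asked, in the order asked, and still so for the second after the job is handed in, with the robot touching nothing.
It also fails if it takes over 120 s, if anything falls off the work surface, if the arm or the gripper's body presses on something with over 40 N, if the wrist force passes 120 N, or if a joint passes its speed limit or range.

## Robot

A 7-joint arm with a two-finger parallel gripper is mounted at the origin on the work surface. World frame = base frame: x ahead of the robot, y to its left, z up, the work surface at z = 0. Lengths are in mm, angles in rad, forces in N, time in s.
With the tool pointing down it reaches from about 425 to 800 mm from the base axis. Payload 8.3 kg.
Tool frame: the origin (TCP) lies on the centre line of the jaws, within the pads' length; the fingertips stand arm.tcp_to_tips ahead of it and the grasp point (between the pads) lies 8 mm behind it (arm.tcp_to_tips is the distance from the TCP to the fingertips, in mm); z points along the fingers, y is the line along which they close (so a half turn about z gives the same grasp; the last joint's range is limited). The gripper opens to 85 mm and grips with 20 to 120 N. Pads are 22 mm wide; open, the fingers measure 114 mm over their backs; the gripper's body (76 mm by 85 mm) begins 54 mm behind the grasp point. The pads swing forward as they close: fully open they stand 13 mm farther back than shut.
Start: joints at [-1.184, 0.383, 0.016, 1.37, -0.006, 1.388, -0.046], TCP at [271.69, 562.84, 242.279] pointing down, gripper open.
Joint ranges: [-2.95, 2.95], [-0.25, 2.06], [-1.52, 1.56], [0.18, 2.33], [-1.44, 4.58], [0.02, 2.06], [-3.01, 3.01]. Speed limits (rad/s): [2.39, 2.39, 3.01, 3.01, 3.14, 3.14, 3.14].

## Interface

Orientations are given as a unit quaternion [w, x, y, z].
In Python, from plant import arm, viewer, order gives the robot as it stands. The module is installed in compiled form; this text tells all that it offers.
- The arm moves only by the shell command python3 -m jog 'ROWS' [FORCE]. ROWS is text: rows parted by semicolons, each of 5 numbers parted by spaces: the finger opening in mm, from 0 to 85.4, then the shift along the tool's x, y, z in mm, then the turn about the tool's z in rad. In form: jaw dx dy dz roll; .... A call has exactly 10 rows; each row shifts and turns the commanded pose from where the row before left it, along the tool's axes as they then stand; what a row does not reach is not made up. A row lasts 1/10 s, in which the tool goes at most 50 mm and 8.59 degrees, less where a joint would pass 70% of its speed; a pose out of reach is approached as far as the arm can. A call is refused whole if a number of a shift passes 50 or a number of a turn 0.15, either way. A call with a gripper value outside its range is refused whole. The fingers move at their own pace and stop on an object; FORCE is the grip in N (left out, the last holds). Time passes only in rows, so rows that do not move let the fingers close, or fill a call up. It gives the time, the measured TCP pose, the force, the opening and the grip force at its end, in the units of the state.
- arm.state(): the state, without advancing time (a new reading comes with each control period).
- viewer.capture(name): name is "scene" or "top" or "wrist"; returns a dict with "image" (400x640x3 uint8, blue, green, red), "camera_matrix" (3x3 intrinsics, pixels), "T" (4x4, takes a point from camera to world coordinates). Camera axes: x right, y up, looking along -z (the intrinsics and any distortion apply to the point x, -y, -z); pixel columns grow to the right and rows downward; lengths in mm; the calibration is good to about 2 mm. A picture is of the moment at which its call begins. There is no depth.
- order.sign_off(): hands the job in; it is judged then, once.
The state is a dict: "t": time; "joint_pos": joint angles; "qvel": joint speeds; "tau": joint torques, N m; "eef_pos": TCP position; "tool_rot": TCP orientation; "ft_force": force on the tool from outside, world axes, zero at the start; "ft_torque": the same for the moment, N m; "grip_width": opening from 0.0 (shut) to 1.0 (fully open); "grasp_force": force on a finger pad.
Only numpy, scipy, OpenCV 4.12 (cv2) and the standard library are available. Lean on these libraries where they do the work, as an engineer would, in place of code of your own. Each camera call takes 0.05 s, during which the arm holds its last target. There are 200 camera calls.

## Working session

There is one attempt and no reset: what is moved stays moved. The work goes in short steps, Python scripts to look and compute and a shell command to move; the robot and the scene stay as the last step left them, time stands still between calls to the robot, and variables do not carry over. Pictures are saved under pics/ and viewed, at most 18 in all, crops included, and the job is handed in when it is done.

```bash
mkdir -p pics; python3 - <<'E'
from plant import arm,viewer
import cv2,numpy as np,pickle
s=arm.state();print(s['t'],s['eef_pos'],s['tool_rot'],s['grip_width'],arm.tcp_to_tips)
d={}
for n in("scene","top","wrist"):
    c=viewer.capture(n);d[n]=c;cv2.imwrite(f"pics/{n}0.png",c['image']);print(n,c['camera_matrix'].tolist(),np.round(c['T'],3).tolist(),[k for k in c])
pickle.dump(d,open('c0.pkl','wb'))
E
```

```text
0.0 [271.54255739 562.39614213 241.28604222] [-1.65094894e-04  2.23016323e-01  9.74814234e-01 -9.49240068e-04] 1.0018439676488602 11.0
scene [[413.3487413696411, 0.0, 321.9927925254417], [0.0, 413.3487413696411, 194.60193203362036], [0.0, 0.0, 1.0]] [[-0.366, -0.791, 0.49, 927.598], [0.93, -0.32, 0.178, 88.515], [0.016, 0.521, 0.853, 920.154], [0.0, 0.0, 0.0, 1.0]] ['image', 'camera_matrix', 'T']
top [[445.6778791484008, 0.0, 318.1706878943662], [0.0, 445.6778791484008, 204.61192625190574], [0.0, 0.0, 1.0]] [[-0.043, 0.973, -0.227, 196.641], [-0.999, -0.04, 0.015, -88.224], [0.006, 0.227, 0.974, 1166.015], [0.0, 0.0, 0.0, 1.0]] ['image', 'camera_matrix', 'T']
wrist [[305.8833486121745, 0.0, 318.8584257278194], [0.0, 305.8833486121745, 202.20731375445064], [0.0, 0.0, 1.0]] [[0.435, -0.861, -0.266, 203.003], [0.901, 0.415, 0.13, 594.92], [-0.002, -0.296, 0.955, 373.001], [0.0, 0.0, 0.0, 1.0]] ['image', 'camera_matrix', 'T']
```

View pics/top0.png

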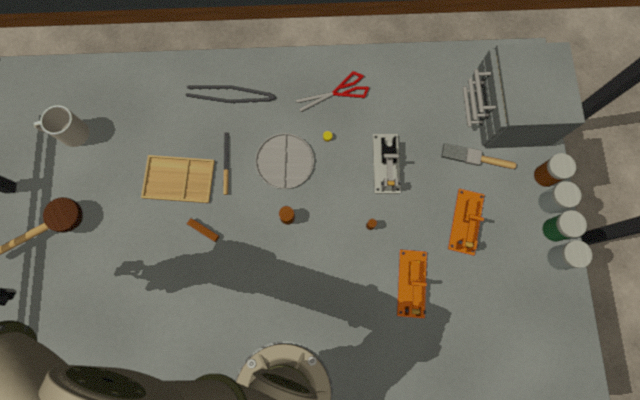

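View pics/scene0.png

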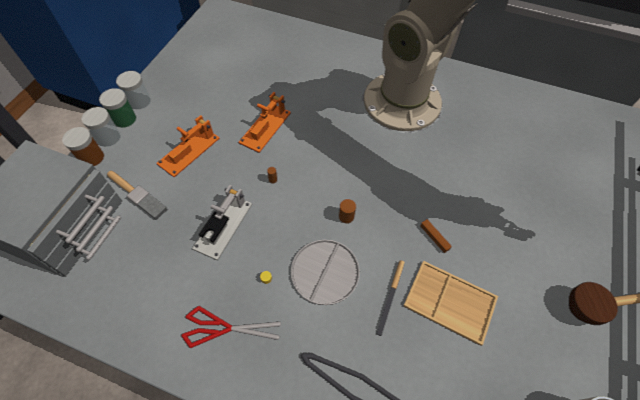

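```bash
cat > h.py <<'E'
import cv2,numpy as np,pickle
def ray(c,px):
    K=c['camera_matrix'];T=c['T'];u,v=px
    d=np.array([(u-K[0,2])/K[0,0],-(v-K[1,2])/K[1,1],-1.])
    return T[:3,3],T[:3,:3]@d
def onz(c,px,z):
    o,d=ray(c,px);return (o+d*(z-o[2])/d[2])
def proj(c,P):
    T=c['T'];K=c['camera_matrix'];q=T[:3,:3].T@(np.asarray(P,float)-T[:3,3])
    return np.array([K[0,2]+K[0,0]*q[0]/-q[2],K[1,2]+K[1,1]*q[1]/q[2]])
def two(c1,p1,c2,p2):
    o1,d1=ray(c1,p1);o2,d2=ray(c2,p2)
    d1=d1/np.linalg.norm(d1);d2=d2/np.linalg.norm(d2)
    t=np.linalg.lstsq(np.c_[d1,-d2],o2-o1,rcond=None)[0]
    a=o1+t[0]*d1;b=o2+t[1]*d2
    return (a+b)/2,np.linalg.norm(a-b)
E
python3 - <<'E'
from h import *
d=pickle.load(open('c0.pkl','rb'))
for n in("top","scene"):
    im=d[n]['image'];hsv=cv2.cvtColor(im,cv2.COLOR_BGR2HSV)
    m=cv2.inRange(hsv,(3,110,50),(20,255,255))
    k,l,st,ce=cv2.connectedComponentsWithStats(m)
    for i in range(1,k):
        if st[i,4]>25:
            y,x=np.where(l==i);r=cv2.minAreaRect(np.c_[x,y].astype(np.float32))
            print(n,st[i],ce[i].round(1),r,onz(d[n],ce[i],15).round(0),hsv[l==i].mean(0).round())
t=d['top']['image'];s=d['scene']['image']
A=cv2.resize(t[125:200,365:445],(400,375),interpolation=cv2.INTER_CUBIC)
B=cv2.resize(s[180:265,185:265],(400,425),interpolation=cv2.INTER_CUBIC)[:375]
C=cv2.resize(t[125:200,130:320],(800,316),interpolation=cv2.INTER_CUBIC)[:225*2]
cv2.imwrite('pics/crop1.png',np.vstack([np.hstack([A,B]),cv2.resize(C,(800,225*316//316))]))
E
```

```text
top [   0    0  640   27 7530] [293.3  10.8] ((319.3902893066406, 9.67579174041748), (13.615220069885254, 639.5098876953125), 88.10884094238281) [1055.  -58.   15.] [ 14. 173.  70.]
top [ 142  156   72   47 2432] [178.4 180. ] ((177.66128540039062, 178.84959411621094), (68.70704650878906, 42.18153381347656), 4.289153099060059) [548. 265.  15.] [ 19. 121. 165.]
top [481 156  35  13 185] [498.5 162. ] ((498.2235107421875, 161.99411010742188), (34.491943359375, 6.182518482208252), 12.52880859375) [ 563. -601.   15.] [ 19. 122. 159.]
top [535 162  26  24 314] [544.2 176. ] ((545.15771484375, 176.4884490966797), (23.76827049255371, 19.119863510131836), 52.12501525878906) [ 519. -720.   15.] [ 14. 200.  74.]
top [224 169   4  25  92] [225.6 180.9] ((225.5, 181.0), (24.0, 3.0), 90.0) [540. 139.  15.] [ 19. 124. 149.]
top [ 448  189   37   66 1688] [466.2 221.5] ((467.39764404296875, 221.74664306640625), (30.122791290283203, 62.968223571777344), 10.007979393005371) [ 403. -494.   15.] [ 15. 216. 159.]
top [   0  198   78   56 1252] [ 50.  220.6] ((40.41456985473633, 231.68894958496094), (31.
[... 1971 characters left out ...]
79. 100.]
scene [421 219  30  34 342] [435.4 235.4] ((435.19158935546875, 235.33139038085938), (37.625762939453125, 9.458990097045898), 48.6522216796875) [412. 198.  15.] [ 12. 182. 107.]
scene [392 261  12  27 124] [397.1 274.5] ((397.5, 274.0), (4.743415355682373, 27.51181411743164), 18.434947967529297) [543. 139.  15.] [ 16. 119. 174.]
scene [ 404  262   93   83 4071] [451.1 301.5] ((451.8798828125, 302.7523193359375), (88.13638305664062, 50.904136657714844), 25.463346481323242) [559. 268.  15.] [ 16. 118. 184.]
scene [ 575  283   65   40 1429] [599.7 301.5] ((605.0829467773438, 304.342529296875), (64.78152465820312, 36.2008056640625), 13.736268043518066) [435. 579.  15.] [ 11. 152.  87.]
```

View pics/crop1.png

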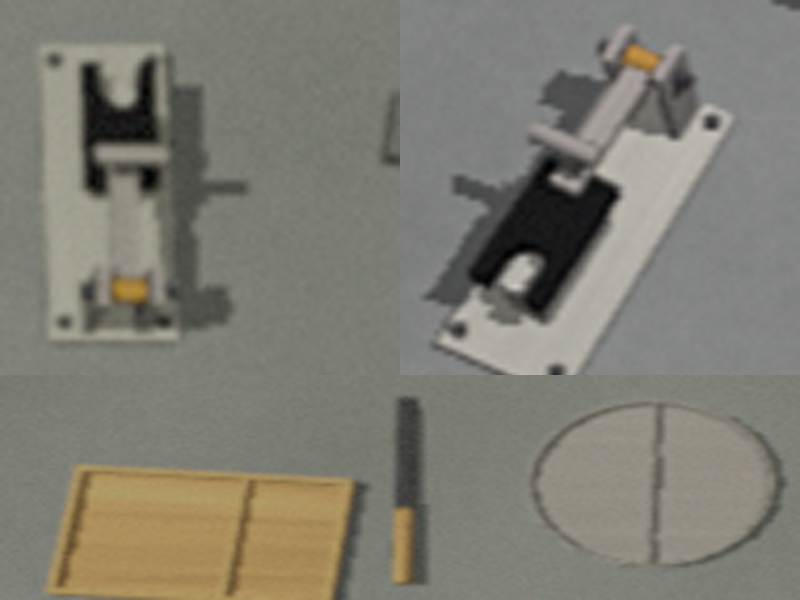

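```bash
python3 - <<'E'
from h import *
d=pickle.load(open('c0.pkl','rb'));t=d['top'];s=d['scene']
P=lambda *a:print(*[np.round(x,1).tolist() if not isinstance(x,str) else x for x in a])
hs=cv2.cvtColor(t['image'],cv2.COLOR_BGR2HSV)
for c,n in((t,'top'),(s,'scene')):
    hs=cv2.cvtColor(c['image'],cv2.COLOR_BGR2HSV);m=cv2.inRange(hs,(3,90,50),(25,255,255));k,l,st,ce=cv2.connectedComponentsWithStats(m)
    at=lambda px:l==l[px[1],px[0]]
    mm=at((165,180) if c is t else (470,310))
    cnt=max(cv2.findContours(mm.astype(np.uint8),0,2)[0],key=cv2.contourArea)
    q=cv2.approxPolyDP(cv2.convexHull(cnt),5,True)[:,0].astype(float)
    W=np.array([onz(c,p,10)for p in q]);P(n,'tray',q,W,W.mean(0),np.linalg.norm(W-np.roll(W,1,0),axis=1))
P('thick',*two(t,(286.3,214.5),s,(347,210.5)));P('thin',*two(t,(371.3,223.6),s,(271.9,174.4)))
P('rod',*two(t,(202.6,229.4),s,(435.3,235.4)))
P('rodends',onz(t,(202.58-16.5*np.cos(.571),229.37-16.5*np.sin(.571)),12),onz(t,(202.58+16.5*np.cos(.571),229.37+16.5*np.sin(.571)),12))
P('pan',onz(t,(285.7,161.2),8),onz(t,(286.7,135),10),onz(t,(285.3,187.3),10),onz(t,(256.6,161.2),10),onz(t,(314.8,161.2),10))
W=np.array([onz(t,p,8)for p in [(373,134.2),(398,134.2),(400.6,192.6),(375,192.6)]]);P('holder',W,W.mean(0),np.linalg.norm(W-np.roll(W,1,0),axis=1))
P('bar',*two(t,(391.3,155.8),s,(185+165/5,180+142/5)), onz(t,(391.3,155.8),85))
# scene holder corners: crop B (735,118),(560,400?) ,(432,345)
f=lambda x,y:(185+(x-400)/5,180+y/5)
P('sc holder',onz(s,f(735,118),8),onz(s,f(432,345),8))
P('shaper top-left corners',onz(t,(365+83/5,125+65/5),47),onz(t,(365+155/5,125+65/5),47))
E
```

```text
top tray [[214.0, 161.0], [207.0, 202.0], [141.0, 196.0], [149.0, 155.0]] [[599.4, 171.7, 10.0], [485.3, 189.1, 10.0], [509.0, 365.1, 10.0], [623.8, 348.8, 10.0]] [554.4, 268.7, 10.0] [178.8, 115.5, 177.6, 116.0]
scene tray [[423.0, 261.0], [497.0, 296.0], [481.0, 344.0], [404.0, 306.0]] [[486.2, 186.3, 10.0], [506.2, 363.1, 10.0], [624.3, 347.9, 10.0], [606.4, 173.4, 10.0]] [555.8, 267.7, 10.0] [120.9, 177.9, 119.0, 175.4]
thick [437.7, -22.7, 33.5] 0.9
thin [405.7, -242.1, 26.4] 0.0
rod [411.2, 198.1, 13.2] 1.3
rodends [436.7, 236.0, 12.0] [386.3, 162.6, 12.0]
pan [591.6, -23.1, 8.0] [666.9, -27.9, 10.0] [517.3, -20.2, 10.0] [594.1, 56.0, 10.0] [587.7, -102.4, 10.0]
holder [[660.4, -266.9, 8.0], [657.6, -336.2, 8.0], [490.4, -329.3, 8.0], [493.2, -260.4, 8.0]] [575.4, -298.2, 8.0] [167.3, 69.4, 167.4, 68.9]
bar [570.5, -298.2, 79.7] 1.0 [568.9, -297.7, 85.0]
sc holder [495.4, -257.6, 8.0] [661.5, -335.0, 8.0]
shaper top-left corners [633.1, -283.1, 47.0] [631.5, -321.6, 47.0]
```

```bash
python3 -m jog '85 0 0 0 -0.15;85 0 0 0 -0.15;85 0 0 0 -0.15;85 -14 -48 0 0;85 -14 -48 0 0;85 -14 -48 0 0;85 -14 -48 0 0;85 -14 -48 0 0;85 -14 -48 0 0;85 -14 -48 0 0' 30; python3 -m jog '85 -14 -48 10 0;85 -14 -48 10 0;85 -14 -48 10 0;85 -14 -48 10 0;85 -14 -48 10 0;85 0 0 20 0;85 0 0 10 0;85 0 0 0 0;85 0 0 0 0;85 0 0 0 0'
cat >> h.py <<'E'
def amber(c,lo=(3,110,50),minA=80):
    hs=cv2.cvtColor(c['image'],cv2.COLOR_BGR2HSV);m=cv2.inRange(hs,lo,(20,255,255))
    k,l,st,ce=cv2.connectedComponentsWithStats(m);out=[]
    for i in range(1,k):
        if st[i,4]>minA:
            cn=max(cv2.findContours((l==i).astype(np.uint8),0,2)[0],key=cv2.contourArea);out.append((st[i].tolist(),ce[i],cn))
    return out
def tool(s):
    from scipy.spatial.transform import Rotation as R
    q=s['tool_rot'];return R.from_quat([q[1],q[2],q[3],q[0]]).as_matrix()
def snap(name,n='wrist'):
    from plant import viewer
    c=viewer.capture(n);cv2.imwrite(f'pics/{name}.png',c['image']);return c
E
python3 - <<'E'
from h import *
from plant import arm
c=snap('w1');s=arm.state();print(s['t'],s['eef_pos'],tool(s).round(3).tolist(),s['joint_pos'],s['ft_force'])
for st,ce,cn in amber(c): print(st,ce.round(1))
E
```

```text
t: 1.15
eef_pos: [369.8, 224.7, 242.2]
tool_rot: [-0.0, -0.0, 1.0, 0.0]
ft_force: [1.6, -0.0, 0.5]
grip_width: 0.992
grasp_force: 0.0
t: 2.15
eef_pos: [438.8, -7.4, 164.0]
tool_rot: [0.0, -0.001, 1.0, 0.0]
ft_force: [-0.2, 1.0, 0.0]
grip_width: 0.994
grasp_force: 0.0
2.2 [438.88459284  -7.54419682 164.01288337] [[-1.0, -0.002, 0.001], [-0.002, 1.0, 0.0], [-0.001, 0.0, -1.0]] [-0.50455795  0.02877961  0.46144588  1.98162105 -0.01448159  1.13309561
  1.53573775] [ 0.84329185  0.48447039 -0.42759201]
[504, 127, 82, 70, 2026] [544.3 162.5]
[20, 141, 67, 34, 1619] [ 52.1 156.8]
[277, 167, 47, 57, 2097] [301.1 196. ]
[482, 232, 158, 115, 11952] [569.2 286.8]
[453, 255, 14, 34, 211] [460.  271.4]
```

View pics/w1.png

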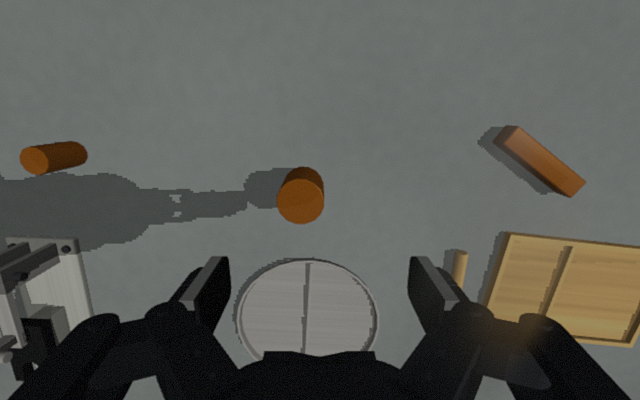

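```bash
python3 - <<'E'
from h import *
from plant import arm
import plant
c=snap('w2')
print('thick',onz(c,(300.5,202),56).round(1),'r',(onz(c,(324,202),56)-onz(c,(277,202),56)).round(1), 'foot lowest row check')
# thick from opposite edges at mid-height: left/right silhouette
print('thin top',onz(c,(36,160),46).round(1))
print('pan',[onz(c,p,10).round(1).tolist() for p in[(236,310),(378,310),(308,258)]],'div',[onz(c,p,10).round(1).tolist() for p in[(308,262),(305,350)]])
print('tray',[onz(c,p,10).round(1).tolist() for p in[(509,233),(484,304),(572,247),(545,311)]])
a=[x for x in amber(c) if x[0][0]>500 and x[0][1]<140][0]
r=cv2.minAreaRect(a[2]);print('rod',r,[onz(c,p,15).round(1).tolist() for p in cv2.boxPoints(r)])
E
```

```text
thick [436.9 -23.1  56. ] r [-0.1 38.5  0. ] foot lowest row check
thin top [ 404.5 -239.8   46. ]
pan [[575.5, -98.6, 10.0], [575.1, 57.2, 10.0], [511.9, -19.1, 10.0]] div [[516.5, -19.1, 10.0], [629.4, -23.5, 10.0]]
tray [[483.5, 184.0, 10.0], [567.2, 172.4, 10.0], [498.8, 251.5, 10.0], [576.0, 240.9, 10.0]]
rod ((544.04833984375, 162.59329223632812), (87.92520904541016, 24.20288848876953), 39.40066146850586) [[394.2, 158.4, 15.0], [377.7, 169.1, 15.0], [428.5, 243.0, 15.0], [446.9, 233.0, 15.0]]
```

```bash
python3 -m jog '85 2 -15.5 0 0;85 0 0 30 0;85 0 0 30 0;85 0 0 30 0;85 0 0 25 0;85 0 0 15 0;85 0 0 0 0;30 0 0 0 0;30 0 0 0 0;30 0 0 0 0' 30;python3 -m jog '30 0 0 0 0;30 0 0 0 0;30 0 0 -3 0;30 0 0 -10 0;30 0 0 -20 0;30 0 0 -30 0;30 0 0 -10 0;30 0 0 0 0;30 0 0 0 0;30 0 0 0 0'
```

```text
t: 3.25
eef_pos: [437.4, -23.8, 34.3]
tool_rot: [0.001, -0.0, 1.0, 0.0]
ft_force: [-0.1, -0.2, -0.0]
grip_width: 0.512
grasp_force: 0.0
t: 4.25
eef_pos: [435.6, -23.9, 105.2]
tool_rot: [-0.001, -0.0, 1.0, -0.0]
ft_force: [-0.4, 0.3, -2.4]
grip_width: 0.462
grasp_force: 30.5
```

```bash
python3 -m jog '30 -7 15 0 0;30 -15 32 0 0;30 -15 32 0 0;30 -15 32 0 0;30 -15 32 0 0;30 -15 32 0 0;30 -15 32 0 0;30 -11 22 0 0;30 -5 9.5 0 0;30 0 0 0 0';python3 -m jog '30 0 0 0 0;30 0 0 15 0;30 0 0 20 0;30 0 0 15 0;30 0 0 8 0;30 0 0 4 0;30 0 0 0 0;30 0 0 0 0;30 0 0 0 0;30 0 0 0 0'
python3 - <<'E'
from h import *
c=snap('w3')
E
```

```text
t: 5.25
eef_pos: [548.9, 216.5, 104.9]
tool_rot: [-0.001, -0.001, 1.0, -0.0]
ft_force: [-0.4, 0.8, -1.4]
grip_width: 0.459
grasp_force: 30.5
t: 6.25
eef_pos: [549.8, 214.8, 44.9]
tool_rot: [0.0, -0.0, 1.0, 0.0]
ft_force: [-0.1, 0.1, -1.4]
grip_width: 0.456
grasp_force: 30.5
```

View pics/w3.png

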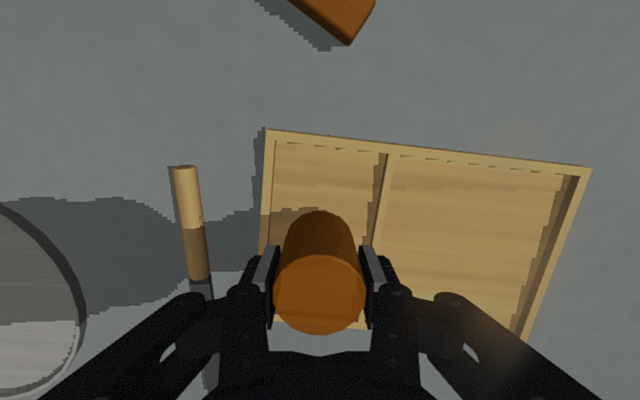

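```bash
python3 -m jog '30 0 0 3 0;30 0 0 1.5 0;30 0 0 1 0;30 0 0 0.5 0;30 0 0 0 0;30 0 0 0.5 0;30 0 0 0 0;30 0 0 0 0;30 0 0 0 0;30 0 0 0 0'
```

```text
t: 7.3
eef_pos: [549.3, 214.6, 38.5]
tool_rot: [-0.0, -0.0, 1.0, 0.0]
ft_force: [-5.3, -1.3, 8.3]
grip_width: 0.464
grasp_force: 31.5
```

```bash
python3 -m jog '46 0 0 0 0;50 0 0 0 0;60 0 0 0 0;70 0 0 0 0;75 0 0 0 0;75 0 0 -15 0;75 0 0 -40 0;75 0 0 -45 0;75 0 0 -45 0;75 0 0 0 0'
python3 - <<'E'
from h import *
c=snap('w4')
for st,ce,cn in amber(c): print(st,ce.round(1))
from plant import arm;print(arm.state()['joint_pos'])
E
```

```text
t: 8.3
eef_pos: [553.1, 215.5, 191.4]
tool_rot: [0.006, 0.0, 1.0, 0.003]
ft_force: [0.5, -0.1, -1.0]
grip_width: 0.881
grasp_force: 0.0
[250, 0, 95, 67, 2255] [300.7  28.9]
[280, 116, 181, 126, 15991] [364.9 177.8]
[237, 135, 17, 67, 670] [245.1 169.4]
[-0.71010084  0.34711121  0.36557113  1.5688545  -0.12991457  1.24119497
  1.24733885]
```

View pics/w4.png

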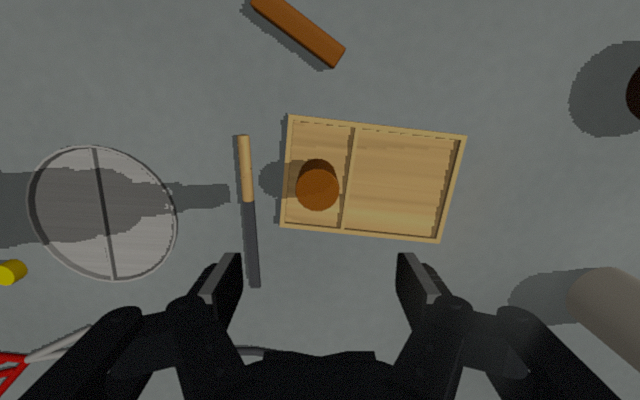

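```bash
python3 -m jog '75 0 -20 0 0;75 0 -46 0 0;75 0 -46 0 0;75 0 -46 0 0;75 0 -46 0 0;75 0 -46 0 0;75 0 -46 0 0;75 0 -46 0 0;75 0 -46 0 0;75 0 -46 0 0';python3 -m jog '75 0 -46 0 0.04;75 0 -30 0 0;75 -3 -7 0 0;75 0 0 0 0;75 0 0 0 0;75 0 0 0 0;75 0 0 0 0;75 0 0 0 0;75 0 0 0 0;75 0 0 0 0'
python3 - <<'E'
from h import *
c=snap('w5');pickle.dump(c,open('w5.pkl','wb'))
E
```

```text
t: 9.35
eef_pos: [548.8, -220.9, 182.3]
tool_rot: [-0.001, -0.0, 1.0, 0.0]
ft_force: [0.9, -0.0, 0.0]
grip_width: 0.883
grasp_force: 0.0
t: 10.35
eef_pos: [551.1, -302.3, 182.8]
tool_rot: [0.0, 0.02, 1.0, -0.0]
ft_force: [-0.0, 0.5, 0.3]
grip_width: 0.879
grasp_force: 0.0
```

View pics/w5.png

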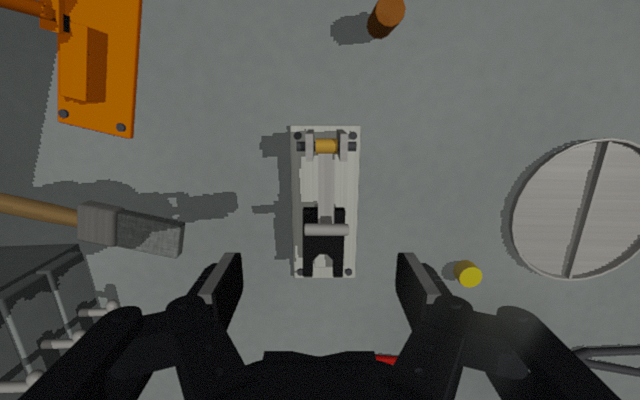

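```bash
python3 - <<'E'
from h import *
c=pickle.load(open('w5.pkl','rb'))
q=lambda p,z:onz(c,p,z).round(1).tolist()
print('bar',q((304,229),80),q((350,231),80),q((327,230),80))
print('base',[q(p,8) for p in[(291,127),(361,127),(354,277),(294,277)]])
print('shaper',[q(p,47) for p in[(303,208),(345,208),(344,276),(302,276)]])
print('hinge',q((327,145),60),'pandiv',q((605,143),10),q((569,276),10),'thin top',q((390,10),46))
d=pickle.load(open('w5.pkl','rb'))
E
```

```text
bar [570.2, -315.8, 80.0] [573.5, -277.9, 80.0] [571.8, -296.9, 80.0]
base [[492.1, -327.7, 8.0], [494.8, -259.5, 8.0], [660.2, -267.2, 8.0], [657.5, -335.2, 8.0]]
shaper [[562.8, -317.9, 47.0], [564.3, -279.2, 47.0], [635.1, -281.2, 47.0], [633.5, -322.7, 47.0]]
hinge [504.8, -294.3, 60.0] pandiv [519.4, -20.1, 10.0] [667.2, -25.5, 10.0] thin top [405.6, -242.3, 46.0]
```

```bash
python3 -m jog '70 -20 6 0 0;70 0 0 20 0;70 0 0 25 0;70 0 0 25 0;70 0 0 20 0;65 0 0 12 0;60 0 0 3 0;55 0 0 0 0;50 0 0 0 0;50 0 0 0 0' 25
python3 - <<'E'
from h import *
from plant import arm
c=snap('w6');pickle.dump(c,open('w6.pkl','wb'));print(arm.state()['eef_pos'])
E
```

```text
t: 11.4
eef_pos: [571.9, -297.7, 79.0]
tool_rot: [0.001, 0.02, 1.0, -0.0]
ft_force: [-1.0, -0.1, 0.3]
grip_width: 0.584
grasp_force: 0.0
[ 571.83306539 -297.65805981   78.86919907]
```

View pics/w6.png

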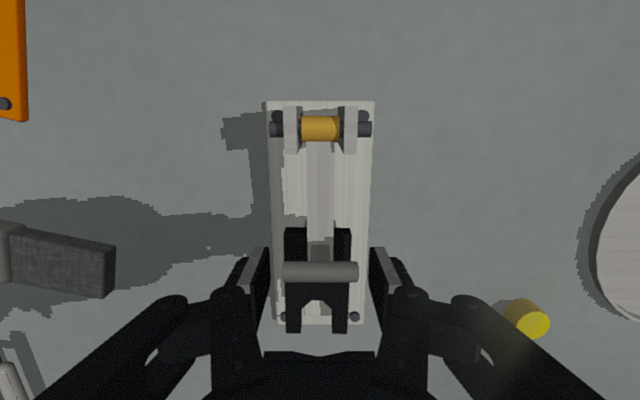

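```bash
python3 -m jog '44 0 0 1 0;40 0 0 0 0;36 0 0 0 0;30 0 0 0 0;30 0 0 0 0;30 0 0 0 0;30 0 0 0 0;30 0 0 0 0;30 0 0 0 0;30 0 0 0 0' 25
python3 - <<'E'
import numpy as np
r=np.hypot(65,25);a0=np.arctan2(25,65);p=None
for k in range(0,19):
    a=a0+np.deg2rad(4*k);q=(r*np.cos(a),r*np.sin(a))
    if p:print(4*k,round(-(q[0]-p[0]),1),round(-(q[1]-p[1]),1))
    p=q
E
```

```text
t: 12.45
eef_pos: [571.3, -297.2, 76.8]
tool_rot: [0.0, 0.02, 1.0, 0.0]
ft_force: [0.8, 1.7, 2.5]
grip_width: 0.41
grasp_force: 25.0
4 1.9 -4.5
8 2.2 -4.3
12 2.5 -4.2
16 2.8 -4.0
20 3.1 -3.8
24 3.3 -3.6
28 3.6 -3.3
32 3.8 -3.1
36 4.0 -2.8
40 4.2 -2.5
44 4.3 -2.2
48 4.5 -1.9
52 4.6 -1.6
56 4.7 -1.3
60 4.8 -0.9
64 4.8 -0.6
68 4.9 -0.3
72 4.9 0.1
```

```bash
python3 -m jog '30 1.9 0 -4.5 0;30 2.2 0 -4.3 0;30 2.5 0 -4.2 0;30 2.8 0 -4 0;30 3.1 0 -3.8 0;30 3.3 0 -3.6 0;30 3.6 0 -3.3 0;30 3.8 0 -3.1 0;30 4 0 -2.8 0;30 0 0 0 0'
```

```text
t: 13.45
eef_pos: [543.4, -296.2, 110.8]
tool_rot: [-0.0, 0.02, 1.0, 0.0]
ft_force: [-1.0, 1.6, -0.7]
grip_width: 0.409
grasp_force: 26.3
```

```bash
python3 -m jog '30 4.2 0 -2.5 0;30 4.3 0 -2.2 0;30 4.5 0 -1.9 0;30 4.6 0 -1.6 0;30 4.7 0 -1.3 0;30 4.8 0 -0.9 0;30 4.8 0 -0.6 0;30 4.9 0 -0.3 0;30 4.9 0 0 0;30 0 0 0 0'
python3 - <<'E'
from h import *
c=snap('w7')
E
```

```text
t: 14.45
eef_pos: [502.5, -294.6, 122.9]
tool_rot: [0.001, 0.02, 1.0, 0.0]
ft_force: [1.1, 2.2, 5.6]
grip_width: 0.406
grasp_force: 25.6
```

View pics/w7.png

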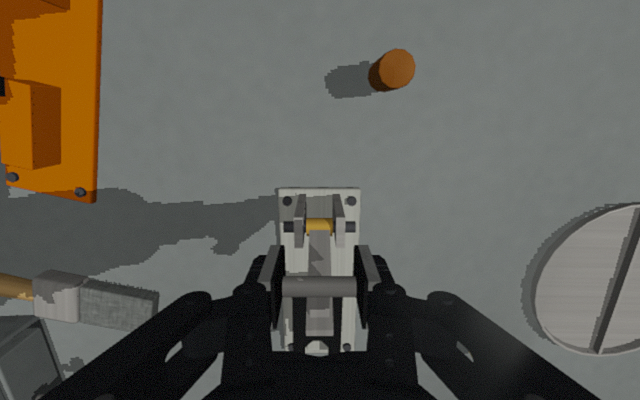

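```bash
python3 -m jog '45 0 0 0 0;55 0 0 0 0;55 0 0 0 0;55 0 0 -20 0;55 0 0 -30 0;55 -30 -0.6 0 0;55 -35 -0.6 0 0;55 -33 -0.4 0 0;55 0 0 0 0;55 0 0 0 0' 25
python3 - <<'E'
from h import *
from plant import arm
c=snap('w8');pickle.dump(c,open('w8.pkl','wb'));s=snap('s8','scene');t=snap('t8','top');pickle.dump((s,t),open('st8.pkl','wb'))
A=cv2.resize(c['image'][60:340,180:480],(480,448));B=cv2.resize(s['image'][140:280,150:250],(320,448),interpolation=cv2.INTER_CUBIC)
cv2.imwrite('pics/m8.png',np.hstack([A,B]))
E
```

```text
t: 15.5
eef_pos: [600.0, -300.2, 170.5]
tool_rot: [-0.001, 0.02, 1.0, -0.0]
ft_force: [-0.8, -0.6, -1.0]
grip_width: 0.649
grasp_force: 0.0
```

View pics/m8.png

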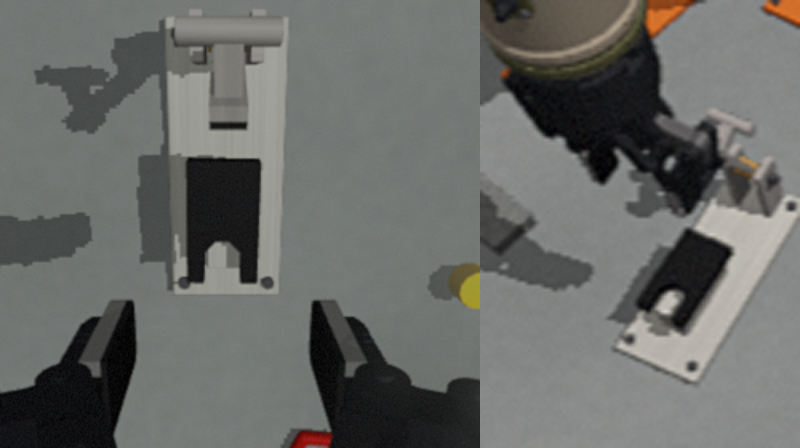

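```bash
python3 - <<'E'
from h import *
c=pickle.load(open('w8.pkl','rb'))
W=np.array([onz(c,p,47) for p in[(296.9,158.8),(342.5,158.8),(340.6,235.6),(296.9,235.6)]]);print(W.round(1).tolist(),W.mean(0).round(1))
print('bar',onz(c,(322.8,80),125).round(1),onz(c,(322.8,80),130).round(1))
E
```

```text
[[563.9, -317.8, 47.0], [565.4, -279.7, 47.0], [634.8, -282.5, 47.0], [633.3, -322.0, 47.0]] [ 599.3 -300.5   47. ]
bar [ 509.8 -295.1  125. ] [ 510.2 -295.2  130. ]
```

```bash
python3 - <<'E'
from h import *
c=pickle.load(open('w8.pkl','rb'));s,t=pickle.load(open('st8.pkl','rb'))
p,e=two(c,(322.8,80),s,(227.7,177.3));print(p.round(1),e)
for a in(60,65,70,75):
    r=np.hypot(65,25);A=np.arctan2(25,65)+np.deg2rad(a);P=[505.5+r*np.cos(A),-295,55+r*np.sin(A)]
    print(a,np.round(P,1),proj(c,P).round(1),proj(s,P).round(1),proj(c,np.array(P)+[0,0,0]).round(1))
    # arm pad end: 
print('hinge in scene',proj(s,[505.5,-295,55]),'base corner', proj(c,[492.1,-327.7,8]))
E
```

```text
[ 510.  -295.2  127.3] 0.1560016419909784
60 [ 516.3 -295.   123.8] [323.4  93. ] [226.8 180.3] [323.4  93. ]
65 [ 510.3 -295.   124.5] [323.   81.2] [228.  178.1] [323.   81.2]
70 [ 504.2 -295.   124.6] [322.6  69. ] [229.2 176. ] [322.6  69. ]
75 [ 498.2 -295.   124.3] [322.2  56.7] [230.5 174.1] [322.2  56.7]
hinge in scene [233.95096405 192.3320182 ] base corner [283.93912942  71.94353151]
```

```bash
python3 -m jog '55 30 0.6 0 0;55 35 0.6 0 0;55 23 0.4 0 0;55 2 0 0 0;55 0 0 20 0;55 0 0 25 0;55 0 0 3 0;45 0 0 0 0;30 0 0 0 0;30 0 0 0 0' 50;python3 -m jog '30 0 0 0 0;30 0 0 0 0;30 0 0 0 0;30 3 0 0 0;30 3 0 0 0;30 2 0 0 0;30 1 0 0 0;30 0 0 0 0;30 0 0 0 0;30 0 0 0 0'
python3 -m jog '45 0 0 0 0;55 0 0 0 0;55 0 0 0 0;55 0 0 -20 0;55 0 0 -30 0;55 -35 -0.6 0 0;55 -35 -0.6 0 0;55 -28 -0.4 0 0;55 0 0 0 0;55 0 0 0 0' 25
python3 - <<'E'
from h import *
c=snap('w9');pickle.dump(c,open('w9.pkl','wb'));s=snap('s9','scene')
A=cv2.resize(c['image'][40:320,180:480],(480,448));B=cv2.resize(s['image'][140:280,150:250],(320,448),interpolation=cv2.INTER_CUBIC)
cv2.imwrite('pics/m9.png',np.hstack([A,B]))
for a in(60,65,70,75,80):
    r=np.hypot(65,25);A=np.arctan2(25,65)+np.deg2rad(a);P=[505.5+r*np.cos(A),-295,55+r*np.sin(A)]
    print(a,(proj(c,P)-[180,40]).round(1)*1.6,((proj(s,P)-[150,140])*3.2+[480,0]).round(1))
E
```

```text
t: 16.65
eef_pos: [511.2, -294.9, 125.0]
tool_rot: [0.001, 0.02, 1.0, -0.0]
ft_force: [-0.4, 2.7, 3.8]
grip_width: 0.401
grasp_force: 49.7
t: 17.65
eef_pos: [503.1, -294.6, 125.0]
tool_rot: [0.002, 0.019, 1.0, -0.0]
ft_force: [4.4, 2.5, 6.1]
grip_width: 0.401
grasp_force: 49.8
t: 18.65
eef_pos: [598.8, -300.3, 172.5]
tool_rot: [-0.001, 0.02, 1.0, -0.0]
ft_force: [-0.5, -0.6, 0.1]
grip_width: 0.645
grasp_force: 0.0
60 [229.44  88.96] [725.6 129. ]
65 [228.96  70.24] [729.5 121.9]
70 [228.32  51.2 ] [733.4 115.3]
75 [227.52  31.84] [737.5 109.2]
80 [226.88  12.64] [741.7 103.5]
```

View pics/m9.png

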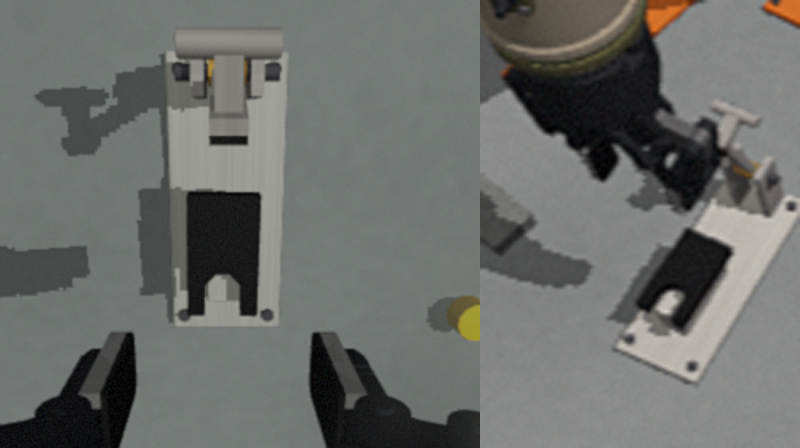

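```bash
python3 -m jog '58 -2 0 20 0;58 0 0 30 0;58 0 0 30 0;58 0 0 25 0;58 0 0 15 0;58 0 0 8 0;50 0 0 0 0;40 0 0 0 0;30 0 0 0 0;30 0 0 0 0' 25;python3 -m jog '30 0 0 0 0;30 0 0 0 0;30 0 0 0 0;30 0 0 -3 0;30 0 0 -10 0;30 0 0 -20 0;30 0 0 -30 0;30 0 0 -40 0;30 0 0 -10 0;30 0 0 0 0'
python3 - <<'E'
from h import *
c=snap('w10');pickle.dump(c,open('w10.pkl','wb'))
E
```

```text
t: 19.75
eef_pos: [602.0, -300.6, 47.2]
tool_rot: [0.001, 0.02, 1.0, -0.0]
ft_force: [-1.2, 0.6, 4.9]
grip_width: 0.459
grasp_force: 25.8
t: 20.75
eef_pos: [602.3, -300.9, 161.6]
tool_rot: [0.002, 0.02, 1.0, -0.001]
ft_force: [-0.8, -0.1, -0.2]
grip_width: 0.46
grasp_force: 25.4
```

View pics/w10.png

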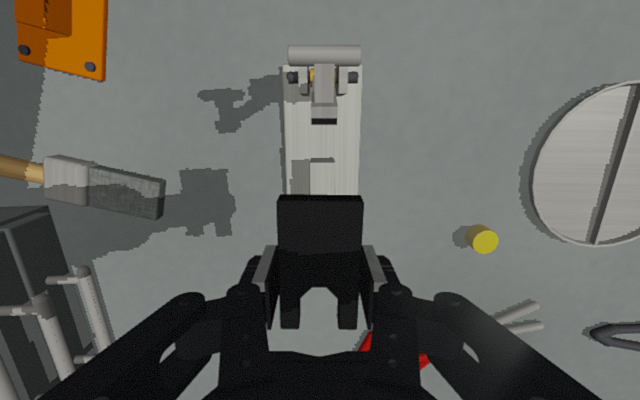

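```bash
python3 -m jog '30 2 20 0 0;30 5 44 0 0;30 5 44 0 0;30 5 44 0 0;30 5 44 0 0;30 5 44 0 0;30 5 44 0 0;30 5 44 0 0;30 5 44 0 0;30 5 44 0 0';python3 -m jog '30 5 44 0 0;30 5 44 0 0;30 5 44 0 0;30 3 30 0 0.085;30 0 10 0 0;30 0 0 0 0;30 0 0 0 0;30 0 0 0 0;30 0 0 0 0;30 0 0 0 0'
python3 - <<'E'
from h import *
c=snap('w11');pickle.dump(c,open('w11.pkl','wb'))
E
```

```text
t: 21.8
eef_pos: [569.2, 119.2, 156.7]
tool_rot: [-0.002, 0.02, 1.0, -0.0]
ft_force: [1.5, -0.6, -0.0]
grip_width: 0.46
grasp_force: 25.4
t: 22.8
eef_pos: [560.9, 288.7, 158.8]
tool_rot: [0.0, 0.063, 0.998, -0.0]
ft_force: [-0.8, -0.4, -0.7]
grip_width: 0.463
grasp_force: 25.4
```

View pics/w11.png

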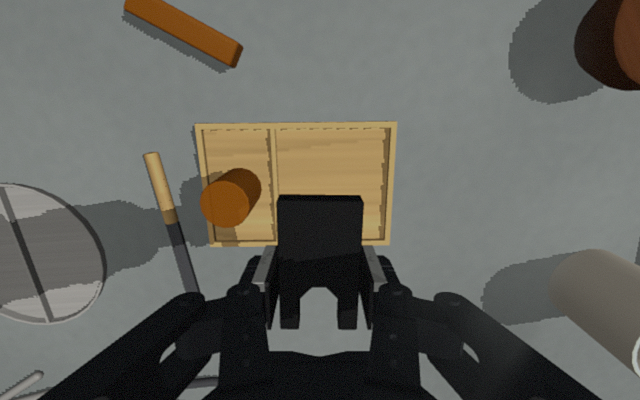

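```bash
python3 - <<'E'
from h import *
from plant import arm
c=pickle.load(open('w11.pkl','rb'));print(arm.state()['eef_pos'])
a=[onz(c,p,10) for p in[(196,123),(397,122),(389,245),(208,247)]];print(np.round(a,1).tolist(),np.mean(a,0))
y=a[1]-a[0];print(np.degrees(np.arctan2(y[1],y[0]))-90,np.linalg.norm(y))
yh=y/np.linalg.norm(y);xh=np.array([yh[1],-yh[0],0]);o=(a[0]+a[1])/2+60*xh;print('tray',o,'large',o+33*yh)
print('div',onz(c,(273,130),10))
E
```

```text
[560.83604424 289.09084298 158.81855487]
[[484.7, 187.8, 10.0], [506.3, 365.1, 10.0], [624.9, 351.0, 10.0], [604.3, 170.4, 10.0]] [555.04665026 268.56224302  10.        ]
-6.952433237858173 178.53936831446595
tray [555.05162557 269.17682234  10.        ] large [559.04612024 301.93417285  10.        ]
div [499.28198656 254.67279627  10.        ]
```

```bash
python3 -m jog '30 1 8 10 0;30 0 5 25 0;30 0 0 30 0;30 0 0 30 0;30 0 0 20 0;30 0 0 10 0;30 0 0 5 0;30 0 0 0 0;30 0 0 0 0;30 0 0 0 0'
```

```text
t: 23.85
eef_pos: [562.0, 303.4, 29.9]
tool_rot: [0.001, 0.062, 0.998, 0.001]
ft_force: [0.5, 0.5, -1.1]
grip_width: 0.457
grasp_force: 25.4
```

```bash
python3 -m jog '30 0 0 6 0;30 0 0 3 0;30 0 0 1.5 0;30 0 0 1 0;30 0 0 0.5 0;30 0 0 0.5 0;30 0 0 0 0;30 0 0 0 0;30 0 0 0 0;30 0 0 0 0'
```

```text
t: 24.85
eef_pos: [561.2, 303.0, 16.2]
tool_rot: [0.0, 0.062, 0.998, 0.0]
ft_force: [0.9, -0.6, -0.7]
grip_width: 0.462
grasp_force: 25.4
```

```bash
python3 -m jog '30 0 0 0.5 0;30 0 0 0 0;30 0 0 0.5 0;30 0 0 0 0;30 0 0 0.5 0;30 0 0 0 0;30 0 0 0 0;30 0 0 0 0;30 0 0 0 0;30 0 0 0 0'
```

```text
t: 25.85
eef_pos: [561.3, 303.0, 16.1]
tool_rot: [0.0, 0.062, 0.998, 0.0]
ft_force: [-5.7, -2.2, 13.3]
grip_width: 0.459
grasp_force: 26.9
```

```bash
python3 -m jog '45 0 0 -0.5 0;52 0 0 0 0;58 0 0 0 0;58 0 0 -10 0;58 0 0 -40 0;58 0 0 -45 0;58 0 0 -45 0;58 0 0 0 0;58 0 0 0 0;58 0 0 0 0'
python3 - <<'E'
from h import *
c=snap('w12');pickle.dump(c,open('w12.pkl','wb'))
E
python3 -m jog '65 3 -20 0 0;65 7 -43 0 0;65 7 -43 0 0;65 7 -43 0 0;65 7 -43 0 0;65 7 -43 0 0;65 7 -43 0 0;65 7 -43 0 0;65 7 -43 0 0;65 7 -43 0 0'
```

```text
t: 26.85
eef_pos: [560.6, 302.8, 154.4]
tool_rot: [-0.001, 0.062, 0.998, -0.0]
ft_force: [-0.2, -0.7, -0.1]
grip_width: 0.681
grasp_force: 0.0
t: 27.9
eef_pos: [443.5, -94.1, 154.2]
tool_rot: [-0.001, 0.062, 0.998, -0.0]
ft_force: [0.5, 0.1, 1.1]
grip_width: 0.76
grasp_force: 0.0
```

View pics/w12.png

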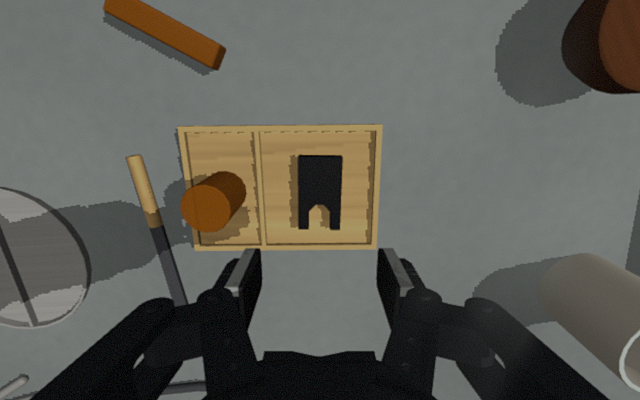

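```bash
python3 -m jog '65 5 -40 0 0;65 5 -40 0 0;65 5 -40 0 0;65 4 -25 0 0;65 0 -7 0 0;65 0 0 0 0;65 0 0 0 0;65 0 0 0 0;65 0 0 0 0;65 0 0 0 0'
python3 - <<'E'
from h import *
from plant import arm
c=snap('w13');s=arm.state();p=s['eef_pos'];R=tool(s);print(p,s['joint_pos'].round(2))
for st,ce,cn in amber(c):
    print(st)
    if 200<ce[0]<440 and st[1]>60:
        # top disc: image-lower circle; width gives diameter
        x,y,w,h=st[:4];q=onz(c,(x+w/2,y+h-w/2),46);print('thin',q,R.T@(q-p),(onz(c,(x+w,y+h-w/2),46)-onz(c,(x,y+h-w/2),46)))
E
```

```text
t: 28.9
eef_pos: [407.6, -240.4, 155.1]
tool_rot: [-0.0, 0.062, 0.998, 0.0]
ft_force: [-0.9, -0.8, -0.5]
grip_width: 0.759
grasp_force: 0.0
[ 407.53219208 -240.54327572  155.16046167] [-0.27  0.14  0.81  1.92 -0.12  1.12  2.03]
[129, 0, 100, 128, 10662]
[0, 128, 102, 172, 14159]
[304, 177, 27, 37, 807]
thin [ 404.4118761  -241.62223506   46.        ] [  2.95712188  -1.47190681 109.16041332] [2.72809351e+00 2.20390097e+01 2.84217094e-14]
[261, 311, 22, 16, 106]
thin [ 510.70112181 -297.60688041   46.        ] [-109.42553573  -43.91978511  109.14757918] [ 2.51741464 20.32622865  0.        ]
[0, 353, 58, 24, 902]
```

```bash
python3 -m jog '60 3 -1.5 15 0;60 0 0 30 0;60 0 0 30 0;60 0 0 30 0;60 0 0 15 0;50 0 0 7 0;40 0 0 0 0;30 0 0 0 0;15 0 0 0 0;15 0 0 0 0' 25;python3 -m jog '15 0 0 0 0;15 0 0 0 0;15 0 0 0 0;15 0 0 0 0;15 0 0 -3 0;15 0 0 -10 0;15 0 0 -20 0;15 0 0 -30 0;15 0 0 -10 0;15 0 0 0 0'
```

```text
t: 29.95
eef_pos: [405.0, -242.6, 29.2]
tool_rot: [0.001, 0.062, 0.998, -0.0]
ft_force: [-0.1, 0.2, 4.6]
grip_width: 0.271
grasp_force: 24.8
t: 30.95
eef_pos: [405.2, -242.6, 102.8]
tool_rot: [0.002, 0.062, 0.998, -0.0]
ft_force: [0.7, 0.1, -1.1]
grip_width: 0.273
grasp_force: 24.6
```

```bash
python3 -m jog '15 -12 15 0 0;15 -24 30 0 0;15 -24 30 0 0;15 -24 30 0 0;15 -24 30 0 0;15 -24 30 0 0;15 -19 24 0 0;15 -10 12 0 0;15 0 0 0 0;15 0 0 0 0'
python3 - <<'E'
from h import *
from plant import arm
c=snap('w14');s=arm.state();p=s['eef_pos'];print(p)
E
```

```text
t: 31.95
eef_pos: [587.7, -64.3, 100.4]
tool_rot: [-0.001, 0.063, 0.998, -0.001]
ft_force: [0.1, -1.2, -0.4]
grip_width: 0.271
grasp_force: 24.6
[587.56218751 -64.88810034 100.69042149]
```

View pics/w14.png

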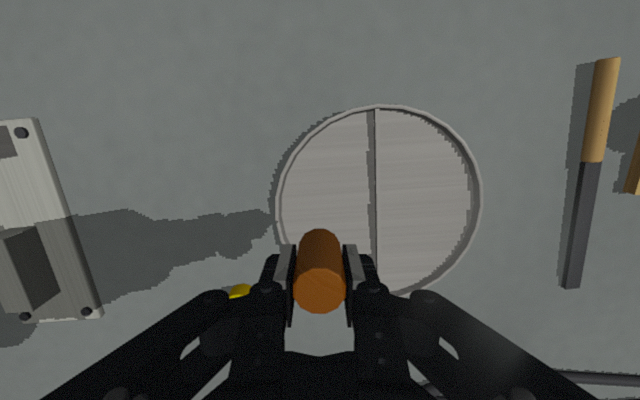

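```bash
python3 -m jog '15 -2 1 10 0;15 0 0 20 0;15 0 0 18 0;15 0 0 9 0;15 0 0 4 0;15 0 0 1 0;15 0 0 0 0;15 0 0 0 0;15 0 0 0 0;15 0 0 0 0'
python3 -m jog '15 0 0 2 0;15 0 0 0 0;15 0 0 1 0;15 0 0 0 0;15 0 0 0.5 0;15 0 0 0 0;15 0 0 0 0;15 0 0 0 0;15 0 0 0 0;15 0 0 0 0'
```

```text
t: 33.0
eef_pos: [591.3, -62.1, 39.6]
tool_rot: [0.0, 0.062, 0.998, 0.0]
ft_force: [0.2, 0.3, -1.0]
grip_width: 0.274
grasp_force: 24.6
t: 34.0
eef_pos: [591.0, -62.1, 35.7]
tool_rot: [0.0, 0.062, 0.998, 0.0]
ft_force: [0.1, -0.6, -0.5]
grip_width: 0.273
grasp_force: 24.6
```

```bash
python3 -m jog '15 0 0 1.5 0;15 0 0 0 0;15 0 0 1 0;15 0 0 0 0;15 0 0 0.5 0;15 0 0 0 0;15 0 0 0 0;15 0 0 0 0;15 0 0 0 0;15 0 0 0 0'
```

```text
t: 35.0
eef_pos: [591.0, -62.1, 32.7]
tool_rot: [-0.0, 0.062, 0.998, -0.0]
ft_force: [-0.6, 0.4, -1.0]
grip_width: 0.271
grasp_force: 24.6
```

```bash
python3 -m jog '15 0 0 0.5 0;15 0 0 0 0;15 0 0 0 0;15 0 0 0.5 0;15 0 0 0 0;15 0 0 0 0;15 0 0 0 0;15 0 0 0 0;15 0 0 0 0;15 0 0 0 0'
```

```text
t: 36.0
eef_pos: [591.2, -62.1, 32.3]
tool_rot: [0.0, 0.062, 0.998, 0.0]
ft_force: [-4.0, 1.0, 6.7]
grip_width: 0.27
grasp_force: 25.4
```

```bash
python3 -m jog '28 0 0 -0.5 0;36 0 0 0 0;45 0 0 0 0;45 0 0 -15 0;45 0 0 -40 0;45 0 0 -40 0;45 0 0 -30 -0.15;45 0 0 0 -0.15;45 0 0 0 -0.15;45 0 0 0 -0.15'; python3 -m jog '45 0 0 0 -0.15;45 0 0 0 -0.15;45 0 0 0 -0.15;45 0 0 0 -0.04;45 -14 37 0 0;45 -14 37 0 0;45 -14 37 0 0;45 -14 37 0 0;45 -14 37 0 0;45 -14 37 0 0'; python3 -m jog '45 -14 37 0 0;45 -14 37 0 0;45 0 0 0 0;45 0 0 0 0;45 0 0 0 0;45 0 0 0 0;45 0 0 0 0;45 0 0 0 0;45 0 0 0 0;45 0 0 0 0'
python3 - <<'E'
from h import *
from plant import arm
c=snap('w15');s=arm.state();p=s['eef_pos'];R=tool(s);print(p,s['joint_pos'].round(2),R[:,1])
for st,ce,cn in amber(c):
    r=cv2.minAreaRect(cn);print(st,np.round(r[0],1),np.round(r[1],1),round(r[2],1))
    W=np.array([onz(c,q,18) for q in cv2.boxPoints(r)]);print(W.round(1).tolist(),(R.T@(W.mean(0)-p)).round(1))
E
```

```text
t: 37.0
eef_pos: [591.2, -62.3, 158.7]
tool_rot: [0.001, -0.238, 0.971, -0.0]
ft_force: [-0.5, 0.1, -1.0]
grip_width: 0.534
grasp_force: 0.0
t: 38.0
eef_pos: [455.6, 134.2, 158.3]
tool_rot: [0.001, -0.464, 0.886, -0.0]
ft_force: [0.0, 0.3, 0.3]
grip_width: 0.528
grasp_force: 0.0
t: 39.0
eef_pos: [411.4, 198.3, 157.1]
tool_rot: [-0.0, -0.464, 0.886, -0.0]
ft_force: [0.1, -0.2, 0.2]
grip_width: 0.527
grasp_force: 0.0
[411.40840983 198.35459812 157.08502855] [-0.79  0.08  0.29  1.94 -0.03  1.12  2.04] [-8.22097051e-01  5.69347377e-01  5.72112818e-05]
[308, 143, 23, 96, 2005] [319.  190.5] [95. 22.] 90.0
[[392.4, 154.7, 18.0], [376.6, 165.6, 18.0], [427.2, 240.3, 18.0], [444.6, 228.3, 18.0]] [  1.6   0.3 139.1]
[146, 193, 61, 46, 824] [176.  215.8] [12.9 69.1] 54.5
[[568.7, 133.1, 18.0], [498.3, 133.6, 18.0], [499.3, 145.2, 18.0], [570.4, 145.1, 18.0]] [ -21.3 -134.6  139.1]
[152, 221, 115, 82, 4049] [214.1 269.2] [ 52.  115.5] 62.5
[[595.3, 169.8, 18.0], [476.0, 183.5, 18.0], [486.7, 235.2, 18.0], [612.9, 224.0, 18.0]] [ -78.7 -105.3  139.1]
[267, 258, 67, 98, 2221] [288.8 315.2] [111.3  38.7] 57.5
[[524.2, 227.0, 18.0], [483.3, 227.2, 18.0], [498.3, 355.0, 18.0], [544.2, 358.0, 18.0]] [-134.4  -29.9  139.1]
```

View pics/w15.png

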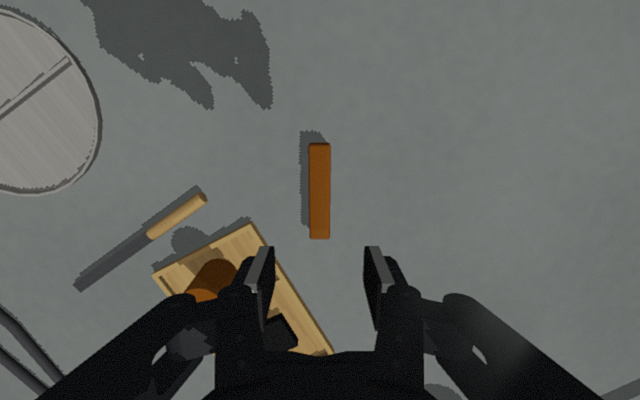

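```bash
python3 -m jog '45 1.6 0.3 15 0;45 0 0 30 0;45 0 0 30 0;45 0 0 30 0;45 0 0 20 0;45 0 0 9 0;45 0 0 3 0;45 0 0 0 0;45 0 0 0 0;45 0 0 0 0'
```

```text
t: 40.05
eef_pos: [410.9, 197.8, 21.1]
tool_rot: [0.001, -0.464, 0.886, 0.0]
ft_force: [0.2, 0.0, 0.7]
grip_width: 0.531
grasp_force: 0.0
```

```bash
python3 -m jog '40 0 0 4 0;35 0 0 2 0;30 0 0 0 0;25 0 0 0 0;10 0 0 0 0;10 0 0 0 0;10 0 0 0 0;10 0 0 0 0;10 0 0 0 0;10 0 0 0 0' 25
```

```text
t: 41.05
eef_pos: [410.3, 197.3, 14.2]
tool_rot: [0.0, -0.464, 0.886, 0.0]
ft_force: [0.1, -0.6, 1.2]
grip_width: 0.23
grasp_force: 24.9
```

```bash
python3 -m jog '10 0 0 -3 0;10 0 0 -12 0;10 0 0 -25 0;10 0 0 -40 0;10 0 0 0 0.1;10 0 0 0 0.14;10 0 0 0 0.14;10 0 0 0 0.14;10 0 0 0 0.14;10 0 0 0 0.14';python3 -m jog '10 0 0 0 0.14;10 0 0 0 0.07;10 -12 -11 0 0;10 -26 -23 0 0;10 -26 -23 0 0;10 -26 -23 0 0;10 -26 -23 0 0;10 -26 -23 0 0;10 -26 -23 0 0;10 -14 -13 0 0';python3 -m jog '10 -6 -6 0 0;10 -3 -3 0 0;10 0 0 0 0;10 0 0 0 0;10 0 0 0 0;10 0 0 0 0;10 0 0 0 0;10 0 0 0 0;10 0 0 0 0;10 0 0 0 0'
python3 - <<'E'
from h import *
from plant import arm
c=snap('w16');s=arm.state();p=s['eef_pos'];R=tool(s);print(p,s['joint_pos'].round(2),R[:,1]);pickle.dump((c,p,R),open('w16.pkl','wb'))
E
```

```text
t: 42.05
eef_pos: [410.3, 197.3, 95.0]
tool_rot: [0.0, -0.08, 0.997, 0.0]
ft_force: [0.7, -1.0, -0.2]
grip_width: 0.224
grasp_force: 24.7
t: 43.05
eef_pos: [586.4, 24.6, 95.2]
tool_rot: [0.001, 0.024, 1.0, -0.001]
ft_force: [-0.1, -0.0, -1.4]
grip_width: 0.223
grasp_force: 24.7
t: 44.05
eef_pos: [593.4, 18.0, 94.1]
tool_rot: [-0.0, 0.022, 1.0, -0.0]
ft_force: [-0.2, 0.2, -1.7]
grip_width: 0.231
grasp_force: 24.7
[593.37228438  17.91713933  94.13055943] [-0.46  0.46  0.5   1.67 -0.24  1.07  1.63] [ 4.47753581e-02  9.98997077e-01 -8.82853377e-05]
```

View pics/w16.png

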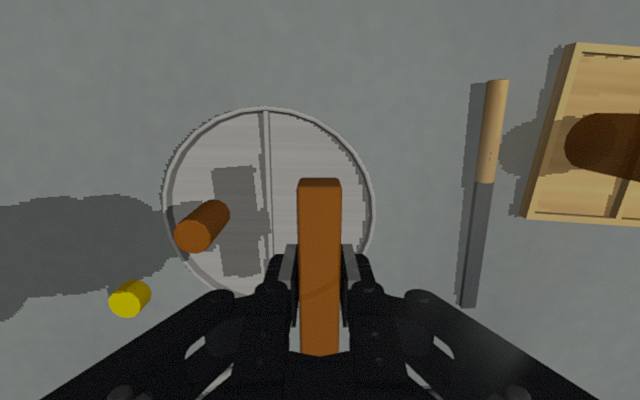

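```bash
python3 - <<'E'
from h import *
c,p,R=pickle.load(open('w16.pkl','rb'))
q=[onz(c,x,10) for x in[(162,205),(375,205),(265,107),(265,112),(269,255)]];print(np.round(q,1).tolist())
# circle through rim points
a=np.array(q[:3])[:,:2];A=np.c_[2*a,np.ones(3)];x=np.linalg.solve(A,(a**2).sum(1));print('pan',x[:2],np.sqrt(x[2]+x[0]**2+x[1]**2))
e=amber(c)
print([ (s_[:4]) for s_,_,_ in e])
print('thin top',onz(c,(192,236),49))
E
```

```text
[[581.0, -98.3, 10.0], [588.0, 59.3, 10.0], [515.3, -15.4, 10.0], [518.6, -15.7, 10.0], [625.3, -22.9, 10.0]]
pan [594.72683389 -19.96201495] 79.52254023297272
[[519, 52, 121, 172], [480, 80, 25, 81], [297, 178, 45, 178], [173, 200, 57, 53], [621, 205, 19, 17]]
thin top [590.55135599 -61.97437074  49.        ]
```

```bash
python3 -m jog '10 0 0.5 10 0;10 0 0 22 0;10 0 0 20 0;10 0 0 10 0;10 0 0 5 0;10 0 0 2 0;10 0 0 0 0;10 0 0 0 0;10 0 0 0 0;10 0 0 0 0'
python3 -m jog '10 0 0 2 0;10 0 0 0 0;10 0 0 1.5 0;10 0 0 0 0;10 0 0 1 0;10 0 0 0 0;10 0 0 0 0;10 0 0 0 0;10 0 0 0 0;10 0 0 0 0'
```

```text
t: 45.1
eef_pos: [593.7, 18.5, 25.7]
tool_rot: [0.0, 0.022, 1.0, 0.0]
ft_force: [0.1, -0.2, -0.5]
grip_width: 0.226
grasp_force: 24.7
t: 46.1
eef_pos: [593.4, 18.5, 20.7]
tool_rot: [-0.0, 0.022, 1.0, -0.0]
ft_force: [-0.2, -0.4, -0.3]
grip_width: 0.23
grasp_force: 24.7
```

```bash
python3 -m jog '10 0 0 1 0;10 0 0 0 0;10 0 0 1 0;10 0 0 0 0;10 0 0 0.5 0;10 0 0 0 0;10 0 0 0.5 0;10 0 0 0 0;10 0 0 0 0;10 0 0 0 0'
python3 -m jog '10 0 0 0.5 0;10 0 0 0 0;10 0 0 0 0;10 0 0 0 0;10 0 0 0 0;10 0 0 0 0;10 0 0 0 0;10 0 0 0 0;10 0 0 0 0;10 0 0 0 0'
```

```text
t: 47.1
eef_pos: [593.4, 18.5, 17.6]
tool_rot: [-0.0, 0.022, 1.0, -0.0]
ft_force: [-0.6, 0.6, -0.9]
grip_width: 0.226
grasp_force: 24.7
t: 48.1
eef_pos: [593.5, 18.4, 17.3]
tool_rot: [0.0, 0.022, 1.0, 0.0]
ft_force: [-1.6, 1.0, 5.2]
grip_width: 0.227
grasp_force: 25.3
```

Contact; release, retreat and look.

```bash
python3 -m jog '24 0 0 -0.3 0;28 0 0 0 0;33 0 0 0 0;33 0 0 0 0;33 0 0 -10 0;33 0 0 -20 0;33 0 0 -40 0;33 0 0 -40 0;33 0 0 -40 0;33 0 0 0 0'
python3 -m jog '33 30 0 0 0;33 45 0 0 0;33 30 0 0 0;33 0 0 0 0;33 0 0 0 0;33 0 0 0 0;33 0 0 0 0;33 0 0 0 0;33 0 0 0 0;33 0 0 0 0'
python3 - <<'E'
from h import *
s=snap('s17','scene')
cv2.imwrite('pics/m17.png',cv2.resize(s['image'][130:360,150:520],(800,497),interpolation=cv2.INTER_CUBIC))
E
```

```text
t: 49.1
eef_pos: [596.8, 18.0, 174.7]
tool_rot: [0.005, 0.023, 1.0, 0.001]
ft_force: [0.3, -0.9, 0.0]
grip_width: 0.386
grasp_force: 0.0
t: 50.1
eef_pos: [488.6, 23.0, 167.3]
tool_rot: [-0.0, 0.022, 1.0, -0.0]
ft_force: [-0.4, 0.1, 0.1]
grip_width: 0.387
grasp_force: 0.0
```

View pics/m17.png

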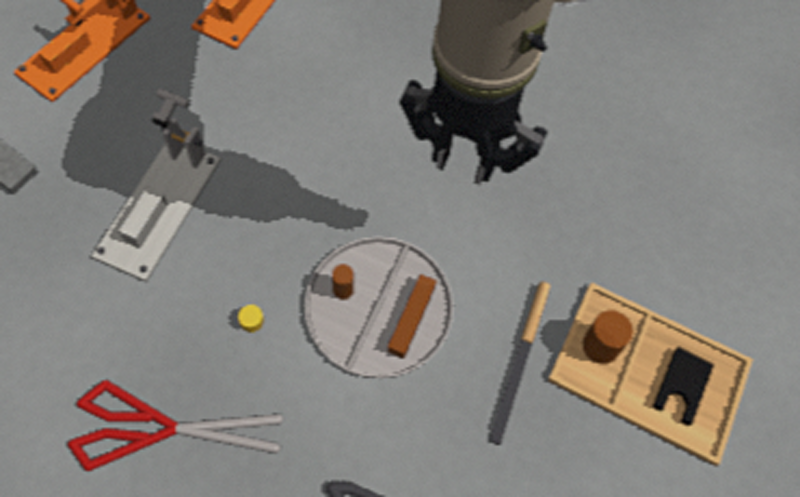

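Everything is in place: thick bar and shaper in the tray (607,337 and 685,385), thin bar and rod on opposite sides of the pan divider (343,282 and 412,315), the finger still up (170,105), and the gripper clear of it all.

```bash
python3 -c "
from plant import order
print(order.sign_off())"
```

```text
the job is handed in; nothing more can be done
None
```

Both kits are made up as asked and the job is handed in at about 50 s; the hold-down finger needed a second pull after the bar slipped in the grip, and the pictures put it at about 72 degrees before I took out the shaper.

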